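Find the heavy side of a closed casting mould on its turner and hold it down

ROBOT

A 6-joint arm with a two-finger parallel gripper is mounted at the origin on the work surface. World frame = base frame: x ahead of the robot, y to its left, z up, the work surface at z = 0. Lengths are in m, angles in rad, forces in N, time in s.
With the tool pointing down it reaches from about 0.35 to 0.85 m from the base axis. Payload 8.1 kg.
Tool frame: the origin (TCP) lies on the centre line of the jaws, within the pads' length; the fingertips stand robot.tip_extent ahead of it and the grasp point (between the pads) lies 11 mm behind it (robot.tip_extent is the distance from the TCP to the fingertips, in m); y points along the fingers, z is the direction in which the jaws open and shut, and the axes are right-handed (so a half turn about y gives the same grasp; the last joint's range is limited). The gripper opens to 93 mm and grips with 3 to 60 N. Pads are 15 mm wide; open, the fingers measure 128 mm over their backs; the gripper's body (75 mm by 188 mm) begins 65 mm behind the grasp point.
Start: joints at [1.082, 0.13, 1.488, -0, 1.523, -0.085], TCP at [0.236, 0.552, 0.227] pointing down, gripper open.
Joint ranges: [-2.96, 2.96], [-0.89, 2.26], [0.02, 2.5], [-1.34, 4.48], [0, 2.73], [-2.66, 2.66]. Speed limits (rad/s): [2.39, 2.39, 2.79, 3.14, 3.14, 3.14].

INTERFACE

Orientations are given as a rotation vector (axis times angle).
In Python, from plant import monitor, optics, robot gives the robot as it stands.
- The arm moves only by the shell command python3 -m inch 'ROWS' [OPENING] [FORCE]. ROWS is JSON, a list that holds one entry, the list of rows, each a list of 6 numbers: the shift along the tool's x, y, z in mm, then the turn, a rotation vector about the tool's x, y, z in rad. A call has 1 to 8 rows; each row shifts and turns the commanded pose from where the row before left it, along the tool's axes as they then stand; what a row does not reach is not made up. A row lasts 1/8 s, in which the tool goes at most 62.5 mm and 10.7 degrees, less where a joint would pass 70% of its speed; a pose out of reach is approached as far as the arm can. A call is refused whole if a number of a shift passes 62.5 or a number of a turn 0.188, either way. A call with a gripper value outside its range is refused whole. OPENING is the finger opening in mm, from 0 to 93, set as the call begins (- or left out, the last holds). The fingers move at their own pace and stop on an object; FORCE is the grip in N (left out, the last holds). Time passes only in rows, so rows that do not move let the fingers close. It gives the time, the measured TCP pose, the force and the opening at its end, in the units of the state.
- monitor.read_state(): the state, without advancing time (a new reading comes with each control period).
- optics.read_camera(name): name is "scene" or "top" or "wrist"; returns a dict with "image" (420x560x3 uint8, blue, green, red), "fx", "fy", "cx", "cy" (pixels), "rvec" (rotation vector, rad) and "tvec" (3), from world to camera coordinates, as OpenCV has them. Camera axes: x right, y down, z forward; pixel columns grow to the right and rows downward; lengths in m; the calibration is good to about 2 mm. A picture is of the moment at which its call begins. There is no depth.
- robot.close_job(): hands the job in, once; it reports no verdict.
The state is a dict: "t": time; "q": joint angles; "dq": joint speeds; "joint_torque": joint torques, N m; "tool_pos": TCP position; "orientation": TCP orientation; "force": force on the tool from outside, world axes, zero at the start; "wrist_torque": the same for the moment, N m; "opening": finger opening in m.
Only numpy, scipy, OpenCV 4.12 (cv2) and the standard library are available. Lean on these libraries where they do the work, as an engineer would, in place of code of your own. Each camera call takes 0.05 s, during which the arm holds its last target.

TASK

Lift the sheet cover off the mould turner, hang it astride the free-standing rail and let go of it. Then take the crank handle and turn the closed plaster mould right round, at least one full turn, feeling which side the casting hidden inside makes heavy. Turn that side straight down and finish standing still with the crank handle still gripped, holding the mould there so that I can undo its clamps; leave the other things on the bench where they are.

Things in the scene. Friction and masses are not known exactly. Their poses are not given: they have to be found in the camera images.
- turner: the mould turner, fixed: plywood base 200 x 200 mm, two grey end stands, two side rails. A level axle lies along its y axis, 150 mm above the bench; on it a closed plaster cylinder 116 mm across, 100 mm long, with two steel band clamps and plywood end discs. The crank is at the +y end: arm in the plane y = 118 mm, handle sticking out along +y. Origin on the bench under the mould's middle.
- crank_center (a point): the point (empty air) on the axle's line, 150 mm above the bench and 175 mm along the turner's +y from its origin; axes as the turner's. The middle of the crank handle goes round it at a radius of 62 mm in the turner's x-z plane.
- mould (a joint): turn of mould and crank (rad), endless both ways; handle middle = crank_center + 62 mm x (sin along x, cos along z). It stays where left: bearing drag is 5.8 N at the handle, always against the turn. The iron-cored casting inside adds 4 to 5 N at most: against you as the heavy side rises past axle level, with you as it sinks past it, none at top or bottom. Nothing visible shows it; the crank is balanced.
- crank_grip (a point): middle of the crank handle: a round wooden sleeve 20 mm thick, 90 mm long, level along the turner's y, free to spin on its pin: pinched from above across the turner's x it can be carried round the whole circle without turning the hand or letting go. The crank arm's outer face is 52 mm from this point towards the turner. Lowest height 88 mm.
- cover_handle (a point): middle of the cover's black bar handle, 14 mm thick, 90 mm long along the cover's y, to pinch from above across x. Skirt edges lie 129 mm below it, the inner ridge line 40 mm below it. At the start the cover stands over the mould, skirt edges on the turner's side rails (150 mm high, outer lips 10 mm higher), axes along the turner's within a few degrees.
- cover: the loose cover: aluminium sheet folded like a roof, 300 to 500 g, 164 mm wide (x), 130 mm long (y), two 30 degree slopes and 45 mm upright skirts. Origin midway between its lower skirt edges, y along the ridge, z up. It hangs properly with its inner ridge along the rail's bar, one slope each side; the origin is then 78 mm below the bar's centre line.
- rail: the free-standing steel rail, fixed: a level bar 18 mm thick and 200 mm long along its own y on two posts at y = +-85 mm, bar centre 160 mm above the bench. Origin on the bench below its middle.
- rail_mid (a point): middle of the rail's bar, on its centre line; the axes are the rail's, y along the bar.
- crank_sleeve: the wooden sleeve of the crank handle as a body, origin in its middle.
- rolling_pin: bystander: wooden rolling pin, 42 mm thick, 190 mm long along its y, lying left of the crank; origin under its middle.
- tile: bystander: grey clay relief tile 110 x 110 mm, 27 mm tall, lying beyond the turner.
- water_bottle: bystander: clear bottle with black cap, 62 mm across, 170 mm tall, beyond the turner.
- glaze_bottle: bystander: squeeze bottle, 48 mm across, 140 mm tall, beyond the rail.
- bowl: bystander: white bowl, 130 mm across, 50 mm tall, left of the crank.
- mug: bystander: clay mug, 76 mm across, 85 mm tall, beyond the rail.
- spacer_stick: bystander: flat wooden stick 300 x 30 x 8 mm, lying right of the rail.
- cover_ridge (a point): middle of the cover's ridge, in the thickness of the sheet, 91 mm above the cover's origin; 12 mm above the bar's centre line when hung.
There are look-alikes about, which are no part of the job. What is shaped like the cover but orange is not meant.

How it is judged:
On the way, in this order (a step that is already met when the one before it is completed fails the run):
1. the cover hangs astride the rail, let go and at rest (x of cover_ridge in the frame of rail_mid between -0.02 and 0.02 m and y of cover_ridge in the frame of rail_mid between -0.08 and 0.08 m and z of cover_ridge in the frame of rail_mid between 0.004 and 0.02 m and contact force between cover and rail above 1 N and contact force between cover and the fingers below 0.2 N and angle between cover's own z axis and vertical below 0.3 rad and linear speed of cover below 0.03 m/s), for 0.3 s.
2. the crank is turned across to the other side of its circle (distance of crank_grip from where it was at the start of the episode above 0.11 m and contact force between crank_sleeve and the fingers above 0.5 N).
3. and on round to where it began (distance of crank_grip from where it was at the start of the episode below 0.035 m).
At the end, for the whole second after the job is handed in: The mould's heavy side points straight down within 23 degrees, the mould stands still, the fingers still grip the crank handle (over 3 N), and the cover hangs at rest astride the rail: ridge on the bar within 20 mm sideways and 80 mm of the bar's middle, upright within 17 degrees (angle between cast_c0's own z axis and vertical below 0.4 rad and velocity of joint mould between -0.1 and 0.1 rad/s and contact force between crank_sleeve and the fingers above 3 N and x of cover_ridge in the frame of rail_mid between -0.02 and 0.02 m and y of cover_ridge in the frame of rail_mid between -0.08 and 0.08 m and z of cover_ridge in the frame of rail_mid between 0.004 and 0.02 m and contact force between cover and rail above 1 N and angle between cover's own z axis and vertical below 0.3 rad and linear speed of cover below 0.03 m/s); the arm keeps its last pose, push and grip.
It fails at once if a bystander is knocked or pushed more than 40 mm (distance of any of rolling_pin, tile, water_bottle, glaze_bottle, bowl, mug, spacer_stick from where it was at the start of the episode above 0.04 m).
It also fails if it takes over 64 s, if anything falls off the work surface, if the arm or the gripper's body presses on something with over 40 N, if the wrist force passes 120 N, or if a joint passes its speed limit or range.

## Working session

There is one attempt and no reset: what is moved stays moved. The work goes in short steps, Python scripts to look and compute and a shell command to move; the robot and the scene stay as the last step left them, time stands still between calls to the robot, and variables do not carry over. Pictures are saved under pics/ and viewed, and the job is handed in when it is done.

```bash
ls; mkdir -p pics
python3 - <<'E'
from plant import monitor, optics, robot
import cv2,json
s=monitor.read_state()
for k,v in s.items(): print(k,v)
print(robot.tip_extent)
for n in ("scene","top","wrist"):
    c=optics.read_camera(n); cv2.imwrite(f"pics/{n}0.png",c["image"])
    print(n,c["fx"],c["fy"],c["cx"],c["cy"],c["rvec"],c["tvec"])
E
```

```text
pics
t 0.0
q [ 1.08163492e+00  1.31106708e-01  1.48929925e+00 -1.85131874e-05
  1.52299688e+00 -8.54036146e-02]
dq [-2.19395121e-03 -1.69329136e-03  8.19826501e-04 -7.60616004e-05
  1.06708155e-03  6.46855388e-04]
joint_torque [-5.01605064e-04 -5.59853446e+01 -4.91754091e+01  7.66147440e-02
  3.59088834e-02 -2.20625429e-04]
tool_pos [0.23544905 0.55126257 0.225609  ]
orientation [-1.54923931  0.3171869  -0.31640455]
force [ 0.62499385 -0.30300231  0.30660294]
wrist_torque [ 0.02481707  0.01675947 -0.00729209]
opening 0.0928156046659743
0.008
scene 471.7100150294856 471.7100150294856 277.20531754283763 217.97155004228333 [ 1.89325302  1.17005133 -0.66394647] [-0.17726057 -0.06813645  1.82163056]
top 392.0808069309056 392.0808069309056 274.3549347359608 212.6171376863171 [ 2.09131712 -2.13786313  0.22584048] [-0.02766249  0.48417892  1.0987191 ]
wrist 342.74688554507384 342.74688554507384 282.59992130570885 209.94447835161526 [-2.41217675 -1.59261279 -0.22840045] [-0.59763078 -0.0330351   0.39189878]
```

View pics/scene0.png

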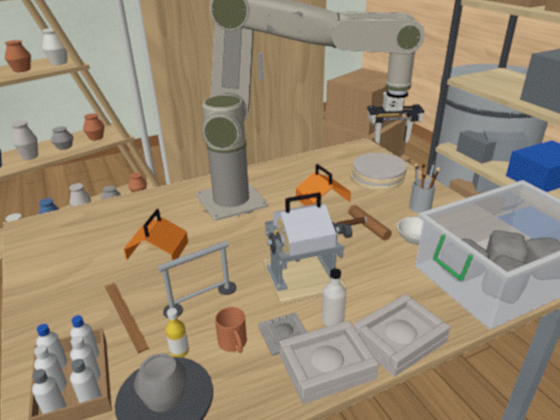

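View pics/top0.png

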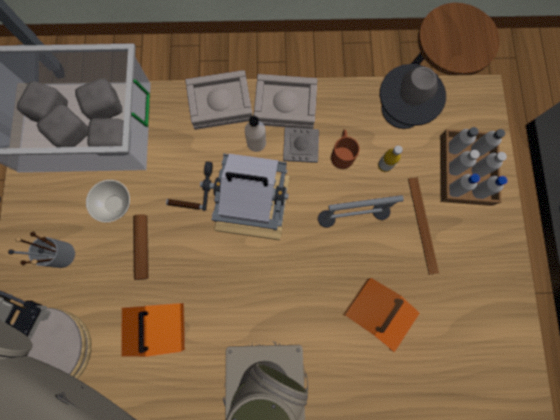

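View pics/wrist0.png

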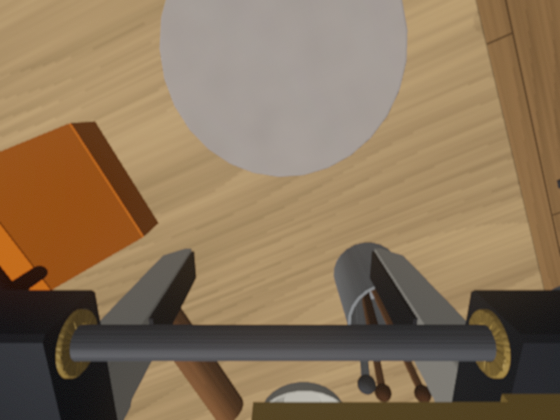

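The scene view shows the turner with the silver cover at about (305,235), its black handle at (303,203), the crank at (350,228), and the rail at (200,275). The orange look-alikes are at (155,240) and (320,185). I'll zoom in next.

Run:
```python
import cv2,numpy as np
t=cv2.imread("pics/top0.png");s=cv2.imread("pics/scene0.png")
def crop(im,x0,y0,x1,y1,k,n):
    cv2.imwrite(n,cv2.resize(im[y0:y1,x0:x1],None,fx=k,fy=k,interpolation=cv2.INTER_CUBIC))
crop(t,130,110,300,250,4.5,"pics/t1.png")
crop(t,300,160,440,280,5,"pics/t2.png")
crop(s,250,180,400,310,5,"pics/s1.png")
crop(s,140,230,260,330,6,"pics/s2.png")
```

```text
(no output)
```

View pics/t1.png

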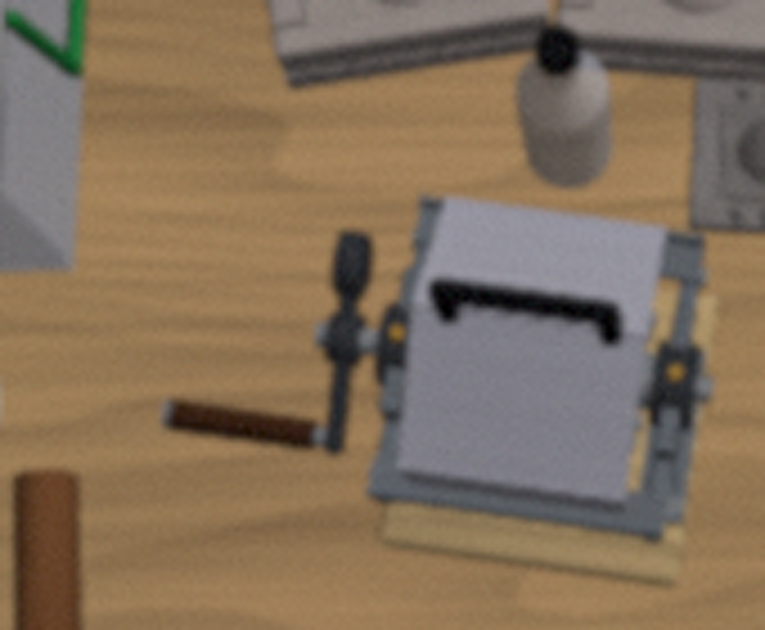

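View pics/t2.png

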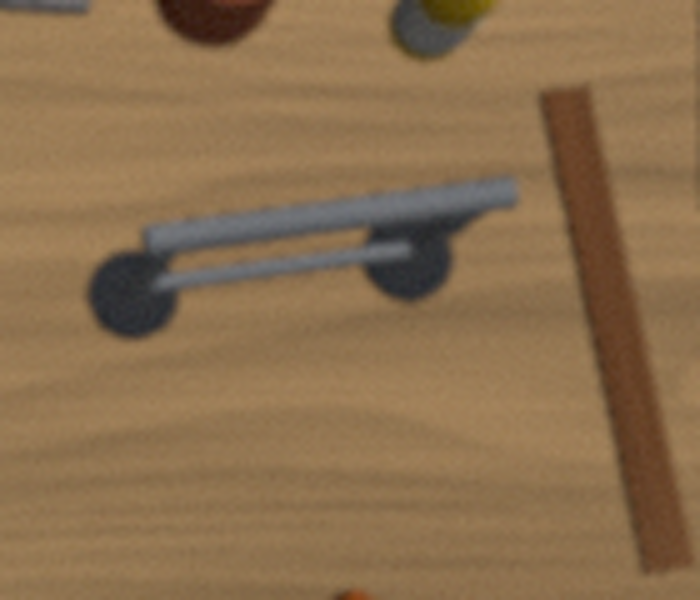

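View pics/s1.png

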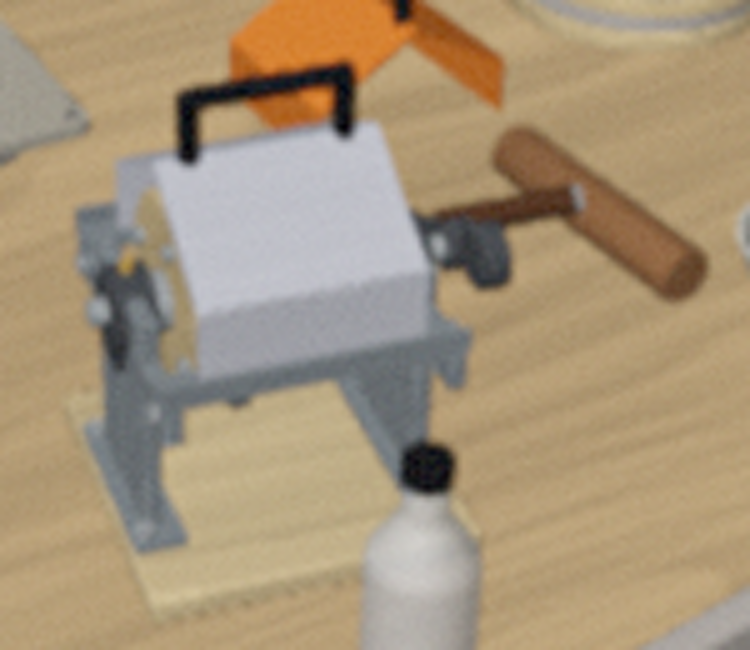

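View pics/s2.png

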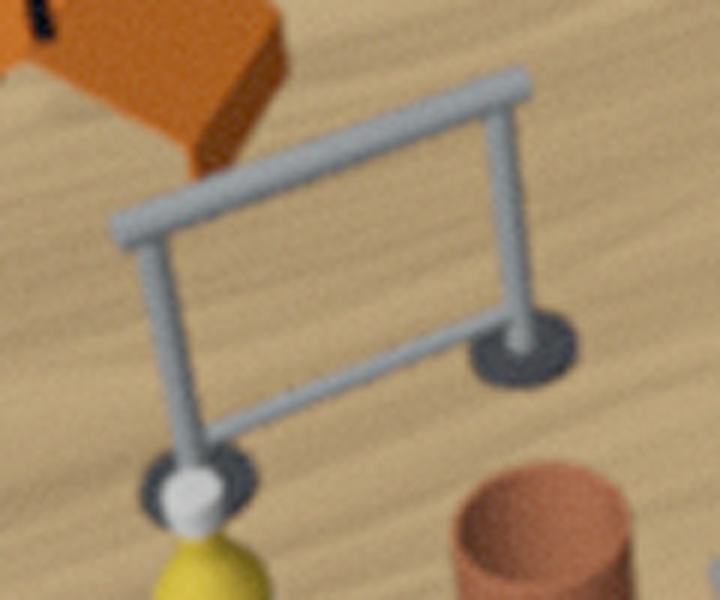

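```bash
cat > h.py <<'E'
import cv2,numpy as np
from scipy.spatial.transform import Rotation as R
CAM={"scene":(471.7100150294856,277.20531754283763,217.97155004228333,[1.89325302,1.17005133,-0.66394647],[-0.17726057,-0.06813645,1.82163056]),
"top":(392.0808069309056,274.3549347359608,212.6171376863171,[2.09131712,-2.13786313,0.22584048],[-0.02766249,0.48417892,1.0987191])}
def ray(c,u,v):
    f,cx,cy,r,t=CAM[c] if isinstance(c,str) else (c["fx"],c["cx"],c["cy"],c["rvec"],c["tvec"])
    M=R.from_rotvec(r).as_matrix(); t=np.array(t)
    d=M.T@np.array([(u-cx)/f,(v-cy)/f,1]); o=-M.T@t
    return o,d/np.linalg.norm(d)
def plane(c,u,v,z):
    o,d=ray(c,u,v); return o+d*(z-o[2])/d[2]
def tri(*obs):
    A=np.zeros((3,3));b=np.zeros(3);rs=[ray(*x) for x in obs]
    for o,d in rs:
        P=np.eye(3)-np.outer(d,d);A+=P;b+=P@o
    p=np.linalg.solve(A,b); return p,max(np.linalg.norm((np.eye(3)-np.outer(d,d))@(p-o)) for o,d in rs)
def px(x0,y0,k,X,Y): return (x0+(X+.5)/k-.5,y0+(Y+.5)/k-.5)
E
python3 - <<'E'
from h import *
np.set_printoptions(precision=4,suppress=True)
t1=lambda X,Y:("top",)+px(130,110,4.5,X,Y)
t2=lambda X,Y:("top",)+px(300,160,5,X,Y)
s1=lambda X,Y:("scene",)+px(250,180,5,X,Y)
s2=lambda X,Y:("scene",)+px(140,230,6,X,Y)
def sh(n,a,b): p,e=tri(a,b);print(n,p,round(e,4));return p
A=sh("cov +y",t1(438,288),s1(345,72));B=sh("cov -y",t1(614,311),s1(185,98))
print((A+B)/2,np.linalg.norm(A-B),np.degrees(np.arctan2(-(A-B)[0],(A-B)[1])))
A=sh("rail +y",t2(148,240),s2(527,82));B=sh("rail -y",t2(515,192),s2(116,232))
print((A+B)/2,np.linalg.norm(A-B),np.degrees(np.arctan2(-(A-B)[0],(A-B)[1])))
A=sh("sleeve out",t1(168,413),s1(577,198));
B=sh("sleeve in",t1(312,434),s1(440,217));
print((A+B)/2,np.linalg.norm(A-B),np.degrees(np.arctan2(-(A-B)[0],(A-B)[1])))
sh("axle +y knob",t1(322,335),s1(437,245))
for P in [(385,543),(672,581)]: print("base",plane(*t1(*P),.012))
print("base far", plane(*s1(75,400),.012),plane(*s1(155,610),.012))
for n,P in dict(bottlefoot=(570,180),pin0=(45,475)).items(): print(n,plane(*t1(*P),0.0))
print("bowl",plane("top",108,202,.025)); 
print("glaze",plane("top",390,162,.0),"mug",plane("top",345,155,0))
from plant import monitor
s=monitor.read_state();M=R.from_rotvec(s["orientation"]).as_matrix();print(s["tool_pos"]);print(M)
E
```

```text
cov +y [0.532  0.0736 0.2809] 0.0006
cov -y [ 0.5174 -0.0182  0.2822] 0.0005
[0.5247 0.0277 0.2815] 0.09297576947682641 -9.024313544133955
rail +y [ 0.471  -0.1818  0.1614] 0.0013
rail -y [ 0.4925 -0.3791  0.1622] 0.0007
[ 0.4818 -0.2804  0.1618] 0.19844511499682643 6.226181218528572
sleeve out [0.5056 0.257  0.1265] 0.0005
sleeve in [0.4894 0.1679 0.1308] 0.0003
[0.4975 0.2125 0.1286] 0.09061005951239122 -10.277461238918114
axle +y knob [0.54   0.1474 0.1514] 0.0122
base [0.4412 0.1402 0.012 ]
base [ 0.4115 -0.0506  0.012 ]
base far [ 0.4102 -0.0453  0.012 ] [ 0.6046 -0.0846  0.012 ]
bottlefoot [ 0.6993  0.014  -0.    ]
pin0 [0.495  0.3729 0.    ]
bowl [0.5323 0.4613 0.025 ]
glaze [ 0.6491 -0.4067  0.    ] mug [ 0.6753 -0.2662  0.    ]
[0.2355 0.5514 0.2258]
[[ 0.9196 -0.0007  0.3929]
 [-0.3929 -0.0013  0.9196]
 [-0.0001 -1.     -0.0014]]
```

```bash
python3 -m inch '[[[0,-20,0,0,0.1656,0],[0,-20,0,0,0.1656,0],[0,-20,0,0,0.1656,0],[0,-20,0,0,0.1656,0],[0,-20,0,0,0.1656,0],[0,-20,0,0,0.1656,0],[0,-20,0,0,0.1656,0],[0,-10,0,0,0.1656,0]]]' 60
cat >> h.py <<'E'
def go(T,az=None,tcp_up=0.011):
    from plant import monitor
    s=monitor.read_state();M=R.from_rotvec(s["orientation"]).as_matrix();p=np.array(s["tool_pos"])
    d=M.T@(np.array(T)-p)*1000
    print("t",round(s["t"],2),"pos",p.round(4),"az z",round(np.degrees(np.arctan2(M[1,2],M[0,2])),2),"down",M[:,1].round(4))
    print("shift tool mm",d.round(1),"F",np.round(s["force"],2),"open",round(s["opening"],4))
E
python3 -c "
from h import *
go([.5247,.0277,.33])"
```

```text
t: 1.15
tool_pos: [0.2358, 0.5519, 0.3778]
orientation: [-1.126, 1.329, -1.328]
force: [0.6, -0.4, -0.2]
opening: 0.06
t 1.15 pos [0.2358 0.5519 0.3778] az z -9.35 down [ 5.e-04  1.e-03 -1.e+00]
shift tool mm [470.4  47.4 370.2] F [ 0.55 -0.42 -0.24] open 0.06
```

```bash
python3 -m inch '[[[47,0,37,0,0,0],[47,0,37,0,0,0],[47,0,37,0,0,0],[47,0,37,0,0,0],[47,0,37,0,0,0],[47,0,37,0,0,0],[47,0,37,0,0,0],[47,0,37,0,0,0]]]' ; python3 -m inch '[[[47,10,37,0,0,0],[47,20,37,0,0,0],[0,17,0,0,0,0],[0,0,0,0,0,0]]]'
python3 - <<'E'
from h import *
from plant import optics
go([.5247,.0277,.269])
for n in ("wrist","scene"):
    c=optics.read_camera(n);cv2.imwrite(f"pics/{n}1.png",c["image"])
    if n=="wrist":
        for p in ([.532,.0736,.281],[.5174,-.0182,.282]):
            print(cv2.projectPoints(np.array([p]),np.array(c["rvec"]),np.array(c["tvec"]),np.array([[c["fx"],0,c["cx"]],[0,c["fy"],c["cy"]],[0,0,1]]),None)[0].ravel())
E
```

```text
t: 2.15
tool_pos: [0.4695, 0.1321, 0.3765]
orientation: [-1.13, 1.324, -1.324]
force: [1.5, 1.0, 0.4]
opening: 0.0598
t: 2.65
tool_pos: [0.526, 0.0301, 0.3277]
orientation: [-1.133, 1.328, -1.323]
force: [0.0, -0.2, 0.2]
opening: 0.0601
t 2.65 pos [0.526  0.0301 0.3277] az z -9.09 down [-4.e-03  6.e-04 -1.e+00]
shift tool mm [ 2.5 58.7 -0.6] F [ 0.05 -0.15  0.21] open 0.0601
[282.33187642 167.5724454 ]
[282.52129605 304.53798062]
```

View pics/wrist1.png

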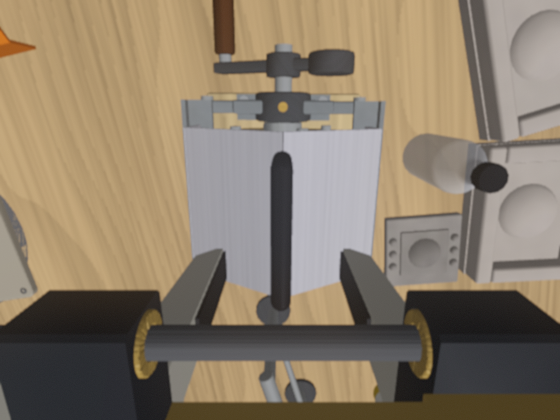

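View pics/scene1.png

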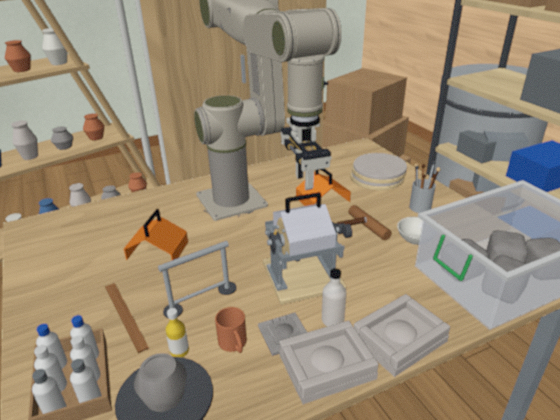

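The wrist view shows the bar running from (282,158) to (281,305), upright and centred between the fingers, as predicted. I'll go down and grip it.

```bash
python3 -m inch '[[[2.5,20,-0.5,0,0,0],[0,20,0,0,0,0],[0,13,0,0,0,0],[0,6,0,0,0,0],[0,0,0,0,0,0]]]'; python3 -m inch '[[[0,0,0,0,0,0],[0,0,0,0,0,0],[0,0,0,0,0,0],[0,0,0,0,0,0]]]' 5 35; python3 -m inch '[[[0,0,0,0,0,0],[0,0,0,0,0,0]]]'
```

```text
t: 3.38
tool_pos: [0.526, 0.0277, 0.2706]
orientation: [-1.131, 1.325, -1.324]
force: [0.9, 0.8, 0.4]
opening: 0.0598
t: 3.88
tool_pos: [0.5262, 0.0275, 0.271]
orientation: [-1.13, 1.324, -1.325]
force: [0.4, 0.8, -0.7]
opening: 0.0248
t: 4.12
tool_pos: [0.526, 0.0275, 0.2709]
orientation: [-1.131, 1.325, -1.324]
force: [-1.6, 0.6, 1.0]
opening: 0.0131
```

Gripped with 13 mm of bar between the pads. I'll lift slowly at first, straight up.

```bash
python3 -m inch '[[[0,-6,0,0,0,0],[0,-10,0,0,0,0],[0,-16,0,0,0,0],[0,-20,0,0,0,0],[0,-25,0,0,0,0],[0,-25,0,0,0,0],[0,-18,0,0,0,0],[0,0,0,0,0,0]]]'
python3 - <<'E'
from h import *
from plant import optics
go([.4818,-.2804,.39])
for n in ("wrist","scene"):
    c=optics.read_camera(n);cv2.imwrite(f"pics/{n}2.png",c["image"])
E
```

```text
t: 5.12
tool_pos: [0.527, 0.0275, 0.3939]
orientation: [-1.127, 1.321, -1.327]
force: [-0.6, -0.4, -2.5]
opening: 0.0129
t 5.12 pos [0.527  0.0275 0.3939] az z -9.04 down [ 4.7e-03 -2.0e-04 -1.0e+00]
shift tool mm [311.2   3.8   3.8] F [-0.58 -0.45 -2.46] open 0.0129
```

View pics/wrist2.png

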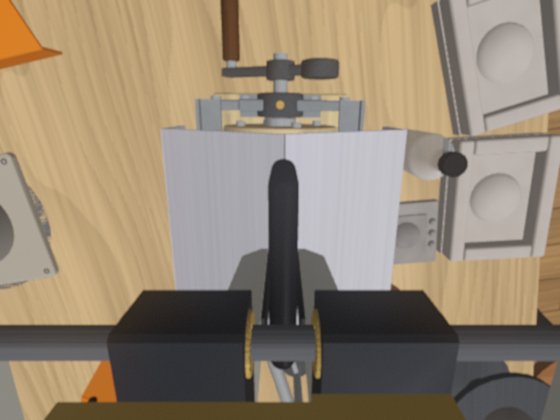

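View pics/scene2.png

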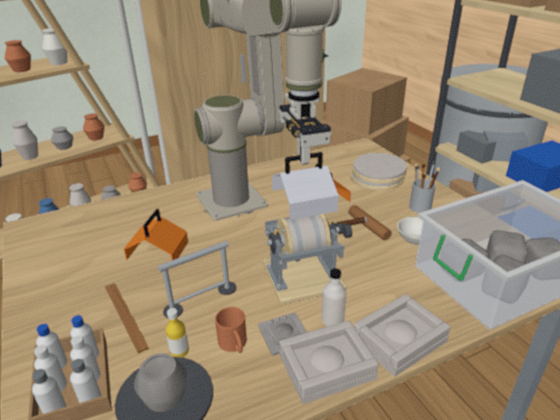

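The cover is lifted clear and the mould is exposed. Next I'll carry it over to the rail.

```bash
python3 -m inch '[[[30,0,0,0,0,0],[52,0,0,0,0,0],[60,0,0,0,0,0],[60,0,0,0,0,0],[55,0,4,0,0,0],[35,0,0,0,-0.08,0],[19,0,0,0,-0.1,0],[0,0,0,0,-0.086,0]]]'
python3 -m inch '[[[0,0,0,0,0,0]]]'
python3 - <<'E'
from h import *
from plant import optics
go([.4818,-.2804,.39])
for n in ("wrist","scene","top"):
    c=optics.read_camera(n);cv2.imwrite(f"pics/{n}3.png",c["image"])
    if n=="wrist":
        for p in ([.471,-.1818,.160],[.4925,-.3791,.160]):
            print(cv2.projectPoints(np.array([p]),np.array(c["rvec"]),np.array(c["tvec"]),np.array([[c["fx"],0,c["cx"]],[0,c["fy"],c["cy"]],[0,0,1]]),None)[0].ravel())
E
```

```text
t: 6.22
tool_pos: [0.4818, -0.2819, 0.3889]
orientation: [-1.259, 1.131, -1.126]
force: [-0.7, 0.7, -3.1]
opening: 0.0132
t: 6.35
tool_pos: [0.4823, -0.2805, 0.3895]
orientation: [-1.258, 1.132, -1.128]
force: [0.6, 0.7, -3.2]
opening: 0.0129
t 6.35 pos [ 0.4823 -0.2805  0.3895] az z 6.13 down [-0.0017  0.0013 -1.    ]
shift tool mm [-0.2 -0.5 -0.5] F [ 0.58  0.67 -3.17] open 0.0129
[283.18089292  87.81670858]
[283.38861892 258.69376643]
```

View pics/wrist3.png

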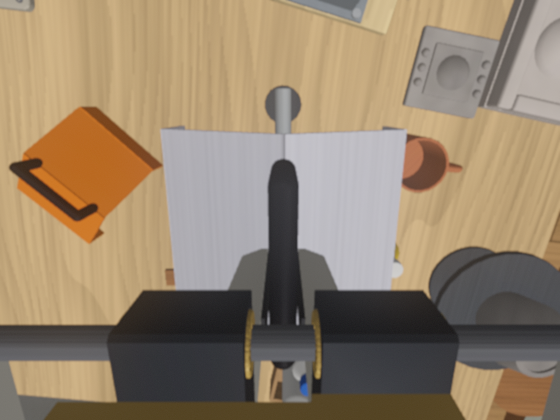

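View pics/scene3.png

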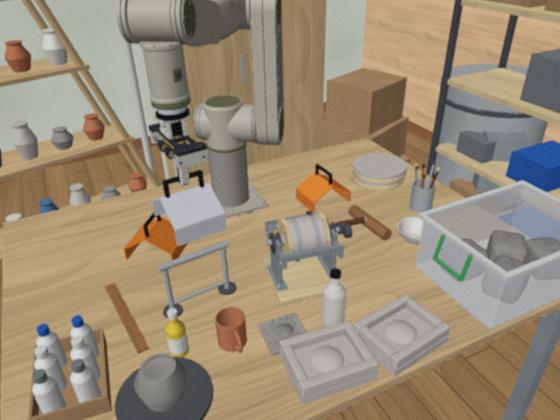

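The wrist view shows the rail bar's end at (283,88), exactly where predicted and in line with the cover's ridge. I'll check the clearance to the orange look-alike, then lower.

```bash
python3 - <<'E'
from h import *
for p in ((370,280),(418,318)):
  for z in (.03,.08): print(p,z,plane("top",*p,z).round(3))
E
python3 -m inch '[[[0,25,0,0,0,0],[0,35,0,0,0,0],[0,35,0,0,0,0],[0,30,0,0,0,0],[0,20,0,0,0,0],[0,15,0,0,0,0],[0,8,0,0,0,0],[0,4,0,0,0,0]]]'
python3 -m inch '[[[0,4,0,0,0,0],[0,4,0,0,0,0],[0,3,0,0,0,0]]]'
```

```text
(370, 280) 0.03 [ 0.283 -0.31   0.03 ]
(370, 280) 0.08 [ 0.282 -0.297  0.08 ]
(418, 318) 0.03 [ 0.175 -0.438  0.03 ]
(418, 318) 0.08 [ 0.178 -0.42   0.08 ]
t: 7.5
tool_pos: [0.483, -0.2805, 0.2191]
orientation: [-1.258, 1.129, -1.13]
force: [-0.6, 0.4, -3.3]
opening: 0.0131
t: 7.88
tool_pos: [0.4828, -0.2805, 0.2078]
orientation: [-1.258, 1.129, -1.129]
force: [-0.2, 0.5, -2.2]
opening: 0.0134
```

```bash
python3 -m inch '[[[0,2,0,0,0,0],[0,2,0,0,0,0]]]';python3 -m inch '[[[0,1,0,0,0,0],[0,1,0,0,0,0]]]';python3 -m inch '[[[0,1,0,0,0,0],[0,0,0,0,0,0]]]'
```

```text
t: 8.12
tool_pos: [0.4831, -0.2806, 0.2051]
orientation: [-1.258, 1.128, -1.13]
force: [-2.4, 3.7, 10.8]
opening: 0.0128
t: 8.38
tool_pos: [0.4836, -0.2806, 0.2049]
orientation: [-1.258, 1.126, -1.131]
force: [-4.1, 5.6, 16.6]
opening: 0.0131
t: 8.62
tool_pos: [0.484, -0.2807, 0.2049]
orientation: [-1.257, 1.125, -1.132]
force: [-4.4, 6.3, 17.8]
opening: 0.013
```

```bash
python3 -m inch '[[[0,-3,0,0,0,0],[0,0,0,0,0,0]]]'; python3 -m inch '[[[0,0,0,0,0,0],[0,0,0,0,0,0],[0,0,0,0,0,0],[0,0,0,0,0,0]]]' 50
python3 - <<'E'
from h import *
from plant import optics
go([.4818,-.2804,.39])
c=optics.read_camera("scene");cv2.imwrite("pics/scene4.png",c["image"])
E
```

```text
t: 8.88
tool_pos: [0.4833, -0.2808, 0.2051]
orientation: [-1.258, 1.127, -1.131]
force: [-0.8, 0.9, 7.1]
opening: 0.0127
t: 9.38
tool_pos: [0.4826, -0.2803, 0.2035]
orientation: [-1.258, 1.13, -1.129]
force: [1.0, -0.6, -0.3]
opening: 0.0473
t 9.38 pos [ 0.4826 -0.2803  0.2035] az z 6.2 down [-4.e-04  3.e-04 -1.e+00]
shift tool mm [-1.000e-01 -1.865e+02 -9.000e-01] F [ 1.03 -0.62 -0.29] open 0.0473
```

View pics/scene4.png

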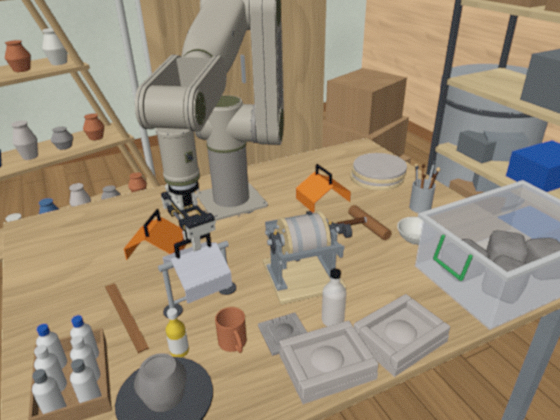

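The cover sits astride the rail at (200,265) with the fingers open. I'll lift straight up and check that it hangs.

```bash
python3 -m inch '[[[0,-5,0,0,0,0],[0,-15,0,0,0,0],[0,-30,0,0,0,0],[0,-45,0,0,0,0],[0,-45,0,0,0,0],[0,-30,0,0,0,0],[0,0,0,0,0,0]]]'
python3 - <<'E'
from h import *
from plant import optics
go([.4983,.2174,.36])
for n in ("wrist","scene"):
    c=optics.read_camera(n);cv2.imwrite(f"pics/{n}5.png",c["image"])
E
```

```text
t: 10.3
tool_pos: [0.4837, -0.2811, 0.3785]
orientation: [-1.258, 1.123, -1.135]
force: [0.8, -0.4, -0.2]
opening: 0.0504
t 10.3 pos [ 0.4837 -0.2811  0.3785] az z 6.2 down [ 0.0058 -0.0041 -1.    ]
shift tool mm [-494.1   16.5   68.3] F [ 0.76 -0.42 -0.15] open 0.0504
```

View pics/wrist5.png

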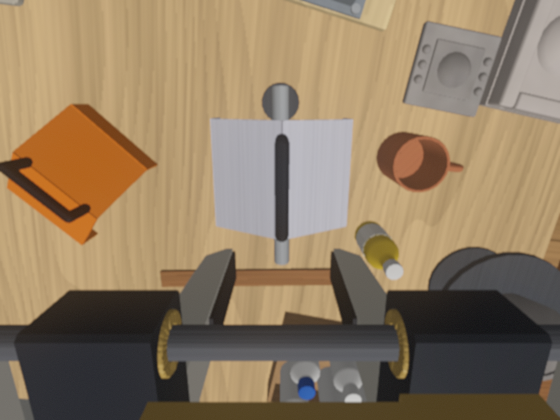

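View pics/scene5.png

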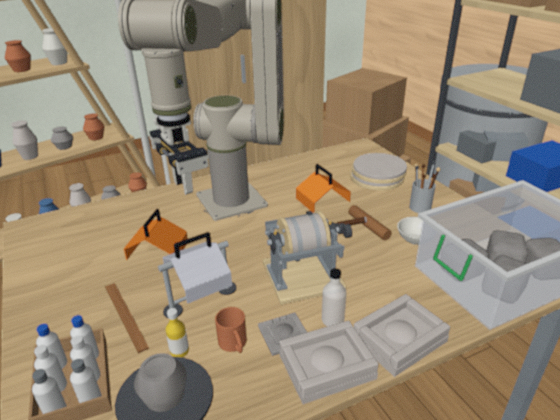

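The cover hangs level and centred on the bar: wrist view, handle at (282,190) over the bar, whose ends show at (281,85) and (281,258). I'll go to the crank.

```bash
python3 -m inch '[[[-30,0,4,0,0,0],[-58,0,8,0,0,0],[-60,0,8.3,0,0,0],[-60,0,8.3,0,0,0],[-60,0,8.3,0,0,0],[-60,0,8.3,0,0,0],[-60,0,8.3,0,0,0],[-60,2,8.3,0,0,0]]]'
python3 -m inch '[[[-46,20,6.5,0,0.09,0],[0,20,0,0,0.09,0],[0,20,0,0,0.09,0],[0,0,0,0,0,0]]]'
python3 - <<'E'
from h import *
from plant import optics
go([.4983,.2174,.2])
for n in ("wrist",):
    c=optics.read_camera(n);cv2.imwrite(f"pics/{n}6.png",c["image"]);np.save("c6.npy",c,allow_pickle=True)
E
```

```text
t: 11.4
tool_pos: [0.4949, 0.1735, 0.3701]
orientation: [-1.26, 1.13, -1.129]
force: [1.2, 0.1, 0.1]
opening: 0.05
t: 11.9
tool_pos: [0.4956, 0.2177, 0.3082]
orientation: [-1.135, 1.33, -1.326]
force: [-0.4, -0.7, -0.0]
opening: 0.0498
t 11.9 pos [0.4956 0.2177 0.3082] az z -9.22 down [-0.0061 -0.002  -1.    ]
shift tool mm [ -0.4 108.2   3.4] F [-0.4  -0.69 -0.05] open 0.0498
```

View pics/wrist6.png

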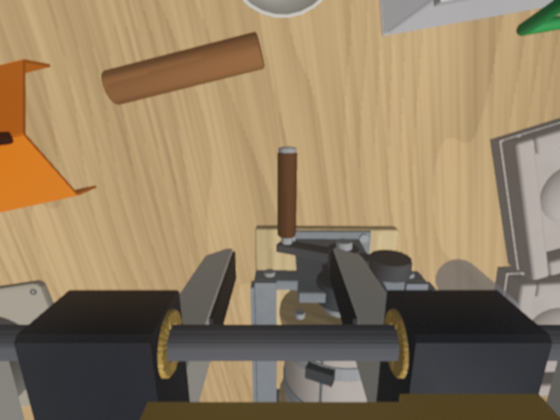

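Run:
```python
from h import *
np.set_printoptions(precision=4,suppress=True)
c=np.load("c6.npy",allow_pickle=True).item()
t1=lambda X,Y:("top",)+px(130,110,4.5,X,Y)
s1=lambda X,Y:("scene",)+px(250,180,5,X,Y)
A,e=tri((c,288,153),t1(168,413),s1(577,198));B,f=tri((c,287,233),t1(312,434));print(A,e,B,f)
print((A+B)/2,np.linalg.norm(A-B),np.degrees(np.arctan2(-(A-B)[0],(A-B)[1])))
print("hub",plane(c,282,58,.15))
```

```text
[0.5056 0.2548 0.1283] 0.0028299452594634806 [0.4906 0.1687 0.1254] 2.9759123398745467e-05
[0.4981 0.2118 0.1269] 0.08749000186667466 -9.909233371376278
hub [0.5126 0.3349 0.15  ]
```

```bash
python3 -m inch '[[[0,30,3.5,0,0,0],[0,40,0,0,0,0],[0,40,0,0,0,0],[0,35,0,0,0,0],[0,25,0,0,0,0],[0,15,0,0,0,0],[0,6,0,0,0,0],[0,0,0,0,0,0]]]' 45
python3 - <<'E'
from h import *
from plant import optics
go([.4988,.2168,.1165])
for n in ("wrist",):
    c=optics.read_camera(n);cv2.imwrite(f"pics/{n}7.png",c["image"])
E
```

```text
t: 12.95
tool_pos: [0.5011, 0.2176, 0.1215]
orientation: [-1.128, 1.327, -1.327]
force: [-0.3, 0.0, 0.6]
opening: 0.0448
t 12.95 pos [0.5011 0.2176 0.1215] az z -9.25 down [ 7.e-04  3.e-04 -1.e+00]
shift tool mm [ 1.2  5.  -2.2] F [-0.34  0.01  0.64] open 0.0448
```

View pics/wrist7.png

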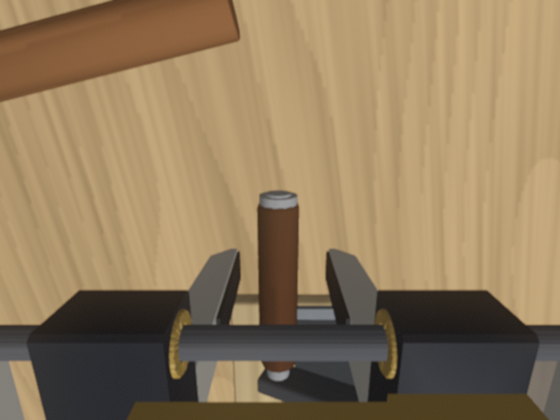

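The sleeve shows at x ≈ 278 px, slightly to one side of centre (282). I'll shift 2 mm, go down 5 mm and grip.

```bash
python3 -m inch '[[[1,5,-2,0,0,0],[0,0,0,0,0,0]]]'; python3 -m inch '[[[0,0,0,0,0,0],[0,0,0,0,0,0],[0,0,0,0,0,0],[0,0,0,0,0,0],[0,0,0,0,0,0]]]' 10 35
python3 - <<'E'
from h import *
go([.5,.2168,.1165])
E
```

```text
t: 13.25
tool_pos: [0.4984, 0.2168, 0.1158]
orientation: [-1.128, 1.327, -1.327]
force: [-0.2, 0.1, -0.2]
opening: 0.0448
t: 13.88
tool_pos: [0.4986, 0.2169, 0.1159]
orientation: [-1.128, 1.327, -1.327]
force: [0.5, -0.5, 1.4]
opening: 0.0191
t 13.88 pos [0.4986 0.2169 0.1159] az z -9.27 down [ 0.  0. -1.]
shift tool mm [-0.1 -0.6  1.4] F [ 0.46 -0.5   1.43] open 0.0191
```

Run:
```python
import numpy as np
a=-112
while a<260:
    t=np.radians([a,a+10]); print(f"{a}->{a+10}: half y {-31*(np.cos(t[1])-np.cos(t[0])):.1f} z {31*(np.sin(t[1])-np.sin(t[0])):.1f}")
    a+=10
```

```text
-112->-102: half y -5.2 z -1.6
-102->-92: half y -5.4 z -0.7
-92->-82: half y -5.4 z 0.3
-82->-72: half y -5.3 z 1.2
-72->-62: half y -5.0 z 2.1
-62->-52: half y -4.5 z 2.9
-52->-42: half y -4.0 z 3.7
-42->-32: half y -3.3 z 4.3
-32->-22: half y -2.5 z 4.8
-22->-12: half y -1.6 z 5.2
-12->-2: half y -0.7 z 5.4
-2->8: half y 0.3 z 5.4
8->18: half y 1.2 z 5.3
18->28: half y 2.1 z 5.0
28->38: half y 2.9 z 4.5
38->48: half y 3.7 z 4.0
48->58: half y 4.3 z 3.3
58->68: half y 4.8 z 2.5
68->78: half y 5.2 z 1.6
78->88: half y 5.4 z 0.7
88->98: half y 5.4 z -0.3
98->108: half y 5.3 z -1.2
108->118: half y 5.0 z -2.1
118->128: half y 4.5 z -2.9
128->138: half y 4.0 z -3.7
138->148: half y 3.3 z -4.3
148->158: half y 2.5 z -4.8
158->168: half y 1.6 z -5.2
168->178: half y 0.7 z -5.4
178->188: half y -0.3 z -5.4
188->198: half y -1.2 z -5.3
198->208: half y -2.1 z -5.0
208->218: half y -2.9 z -4.5
218->228: half y -3.7 z -4.0
228->238: half y -4.3 z -3.3
238->248: half y -4.8 z -2.5
248->258: half y -5.2 z -1.6
258->268: half y -5.4 z -0.7
```

```bash
{ python3 -m inch '[[[0,-5.2,-1.6,0,0,0],[0,-5.2,-1.6,0,0,0]]]'
python3 -m inch '[[[0,-5.4,-0.7,0,0,0],[0,-5.4,-0.7,0,0,0]]]'
python3 -m inch '[[[0,-5.4,0.3,0,0,0],[0,-5.4,0.3,0,0,0]]]'
python3 -m inch '[[[0,-5.3,1.2,0,0,0],[0,-5.3,1.2,0,0,0]]]' ; } | tee -a log.txt | grep -E "t:|pos|force"
```

```text
t: 14.12
tool_pos: [0.4951, 0.2175, 0.1264]
force: [0.8, 0.6, -2.0]
t: 14.38
tool_pos: [0.4935, 0.2177, 0.1371]
force: [-0.4, 2.5, -1.6]
t: 14.62
tool_pos: [0.4937, 0.2177, 0.1477]
force: [-4.8, 2.7, -3.0]
t: 14.88
tool_pos: [0.4957, 0.2173, 0.1582]
force: [-4.6, 3.8, -1.9]
```

```bash
{ python3 -m inch '[[[0,-5.0,2.1,0,0,0],[0,-5.0,2.1,0,0,0]]]'
python3 -m inch '[[[0,-4.5,2.9,0,0,0],[0,-4.5,2.9,0,0,0]]]'
python3 -m inch '[[[0,-4,3.7,0,0,0],[0,-4,3.7,0,0,0]]]'
python3 -m inch '[[[0,-3.3,4.3,0,0,0],[0,-3.3,4.3,0,0,0]]]' 
python3 -m inch '[[[0,-2.5,4.8,0,0,0],[0,-2.5,4.8,0,0,0]]]' 
python3 -m inch '[[[0,-1.6,5.2,0,0,0],[0,-1.6,5.2,0,0,0]]]' 
python3 -m inch '[[[0,-0.7,5.4,0,0,0],[0,-0.7,5.4,0,0,0]]]' 
 } | tee -a log.txt | grep -E "t:|pos|force"; python3 -c "
from h import *
go([.4,.2,.2])"
```

```text
t: 15.12
tool_pos: [0.4995, 0.2167, 0.1682]
force: [-8.0, 2.5, -0.2]
t: 15.38
tool_pos: [0.5049, 0.2158, 0.1773]
force: [-10.1, 2.2, 2.1]
t: 15.62
tool_pos: [0.5122, 0.2146, 0.1857]
force: [-13.2, 1.4, 4.0]
t: 15.88
tool_pos: [0.5211, 0.2131, 0.1929]
force: [-11.6, 1.0, 5.3]
t: 16.12
tool_pos: [0.5311, 0.2114, 0.1983]
force: [-9.9, -0.7, 5.9]
t: 16.38
tool_pos: [0.5417, 0.2097, 0.2017]
force: [-10.7, 0.2, 5.9]
t: 16.62
tool_pos: [0.5526, 0.2078, 0.203]
force: [-8.8, -0.3, 5.5]
t 16.62 pos [0.5526 0.2078 0.203 ] az z -9.26 down [-9.e-04 -3.e-04 -1.e+00]
shift tool mm [  32.3    3.2 -149.3] F [-8.75 -0.31  5.55] open 0.019
```

```bash
{ python3 -m inch '[[[0,-0.4,5.4,0,0,0],[0,-0.2,5.4,0,0,0]]]'
python3 -m inch '[[[0,1.2,5.3,0,0,0],[0,1.2,5.3,0,0,0]]]'
python3 -m inch '[[[0,2.1,5,0,0,0],[0,2.1,5,0,0,0]]]'
python3 -m inch '[[[0,2.9,4.5,0,0,0],[0,2.9,4.5,0,0,0]]]' 
python3 -m inch '[[[0,3.7,4,0,0,0],[0,3.7,4,0,0,0]]]' 
python3 -m inch '[[[0,4.3,3.3,0,0,0],[0,4.3,3.3,0,0,0]]]' 
python3 -m inch '[[[0,4.8,2.5,0,0,0],[0,4.8,2.5,0,0,0]]]' 
 } | tee -a log.txt | grep -E "t:|pos|force"
cat > fit.py <<'E'
from h import *
import re,ast
np.set_printoptions(precision=3,suppress=True,linewidth=150)
L=open("log.txt").read()
P=np.array([ast.literal_eval(x) for x in re.findall(r"tool_pos: (.*)",L)]);F=np.array([ast.literal_eval(x) for x in re.findall(r"force: (.*)",L)])
g=np.radians(-9.26);ex=np.array([np.cos(g),np.sin(g),0])
x=P@ex;z=P[:,2];fx=F@ex;fz=F[:,2]
A=np.c_[2*x,2*z,np.ones(len(x))];s=np.linalg.lstsq(A,x**2+z**2,rcond=None)[0]
print("centre x,z",s[:2],"r",np.sqrt(s[2]+s[0]**2+s[1]**2))
th=np.unwrap(np.arctan2(x-s[0],z-s[1]));ft=fx*np.cos(th)-fz*np.sin(th);fr=fx*np.sin(th)+fz*np.cos(th)
for a in zip(np.degrees(th).round(1),ft.round(1),fr.round(1)):print(*a,end=" | ")
print()
d=np.sign(np.gradient(th)) if len(th)>2 else 1
# ft = -drag*dir + a sin th + b cos th ; offsets allowed
B=np.c_[-d,np.sin(th),np.cos(th)];k,res,_,_=np.linalg.lstsq(B,ft,rcond=None)
print("drag,a,b",k,"amp",np.hypot(k[1],k[2]),"rms",(ft-B@k).std())
# torque from gravity on crank = a sin+b cos ; stable where it is zero with negative slope
print("heavy side down at th =",np.degrees(np.arctan2(-k[2],-k[1]))if 0 else None)
for t in (np.arctan2(-k[2],k[1]),np.arctan2(-k[2],k[1])+np.pi):
    sl=k[1]*np.cos(t)-k[2]*np.sin(t); print("eq",np.degrees(t)%360,"stable" if sl<0 else "unstable")
E
python3 fit.py
```

```text
t: 16.88
tool_pos: [0.5627, 0.2061, 0.2026]
force: [-9.8, 0.7, 0.7]
t: 17.12
tool_pos: [0.5731, 0.2044, 0.2002]
force: [-9.8, 0.6, 2.2]
t: 17.38
tool_pos: [0.583, 0.2027, 0.196]
force: [-11.1, -0.1, 3.0]
t: 17.62
tool_pos: [0.5918, 0.2012, 0.1903]
force: [-10.9, -0.0, 4.3]
t: 17.88
tool_pos: [0.5997, 0.1999, 0.1829]
force: [-10.9, -0.3, 4.1]
t: 18.12
tool_pos: [0.6062, 0.1988, 0.1744]
force: [-12.0, -0.6, 5.6]
t: 18.38
tool_pos: [0.6111, 0.198, 0.1649]
force: [-11.5, -1.1, 6.1]
centre x,z [0.514 0.141] r 0.06208564764377658
-103.6 -2.1 -0.2 | -93.6 -1.5 0.9 | -83.8 -3.5 4.8 | -73.9 -3.3 4.4 | -64.0 -3.8 7.4 | -54.2 -4.3 9.6 | -43.9 -6.8 12.1 | -33.2 -6.8 10.8 | -22.6 -6.7 9.2 | -12.2 -9.1 8.0 | -1.9 -8.5 5.8 | 7.6 -9.8 -0.6 | 17.6 -10.0 -0.9 | 27.6 -11.1 -2.4 | 37.4 -11.2 -3.1 | 47.5 -10.3 -5.1 | 57.4 -11.0 -6.9 | 67.3 -9.9 -8.0 | 
drag,a,b [ 5.922 -3.543 -3.283] amp 4.830138244714779 rms 0.5654879190177886
heavy side down at th = None
eq 137.18399179853463 unstable
eq 317.18399179853463 stable
```

```bash
{ python3 -m inch '[[[0,5.2,1.2,0,0,0],[0,5.2,1.2,0,0,0]]]'
python3 -m inch '[[[0,5.4,0.4,0,0,0],[0,5.4,0.5,0,0,0]]]'
python3 -m inch '[[[0,5.4,-0.4,0,0,0],[0,5.4,-0.4,0,0,0]]]'
python3 -m inch '[[[0,5.3,-1.2,0,0,0],[0,5.3,-1.2,0,0,0]]]' 
python3 -m inch '[[[0,5.0,-2.1,0,0,0],[0,5,-2.1,0,0,0]]]' 
python3 -m inch '[[[0,4.5,-2.9,0,0,0],[0,4.5,-2.9,0,0,0]]]' 
python3 -m inch '[[[0,4,-3.7,0,0,0],[0,4,-3.7,0,0,0]]]' 
python3 -m inch '[[[0,3.3,-4.3,0,0,0],[0,3.3,-4.3,0,0,0]]]' 
 } | tee -a log.txt >/dev/null; python3 fit.py
```

```text
centre x,z [0.514 0.141] r 0.06201425731856838
-103.7 -2.1 -0.2 | -93.7 -1.5 0.9 | -83.9 -3.5 4.8 | -74.0 -3.2 4.4 | -64.1 -3.8 7.4 | -54.3 -4.3 9.6 | -43.9 -6.8 12.1 | -33.2 -6.8 10.8 | -22.6 -6.7 9.2 | -12.1 -9.1 8.0 | -1.8 -8.5 5.8 | 7.6 -9.8 -0.6 | 17.6 -10.0 -0.9 | 27.7 -11.1 -2.4 | 37.5 -11.2 -3.1 | 47.6 -10.3 -5.1 | 57.5 -11.0 -6.9 | 67.4 -9.9 -8.0 | 76.9 -10.1 -7.1 | 86.6 -9.2 -7.0 | 96.2 -8.8 -7.5 | 106.0 -8.7 -9.6 | 115.6 -8.2 -7.7 | 125.1 -6.9 -7.4 | 134.8 -6.5 -3.7 | 145.1 -5.8 -1.1 | 
drag,a,b [ 6.002 -3.537 -3.129] amp 4.722334070264637 rms 0.5000546006467831
heavy side down at th = None
eq 138.49809144295716 unstable
eq 318.49809144295716 stable
```

```bash
{ python3 -m inch '[[[0,2.5,-4.8,0,0,0],[0,2.5,-4.8,0,0,0]]]'
python3 -m inch '[[[0,1.6,-5.2,0,0,0],[0,1.6,-5.2,0,0,0]]]'
python3 -m inch '[[[0,0.7,-5.4,0,0,0],[0,0.7,-5.4,0,0,0]]]'
python3 -m inch '[[[0,-0.3,-5.4,0,0,0],[0,-0.3,-5.4,0,0,0]]]' 
python3 -m inch '[[[0,-1.2,-5.3,0,0,0],[0,-1.2,-5.3,0,0,0]]]' 
python3 -m inch '[[[0,-2.1,-5,0,0,0],[0,-2.1,-5,0,0,0]]]' 
 } | tee -a log.txt >/dev/null; python3 fit.py
```

```text
centre x,z [0.514 0.141] r 0.06201023735890243
-103.7 -2.1 -0.2 | -93.7 -1.5 0.9 | -83.9 -3.5 4.8 | -74.0 -3.2 4.4 | -64.1 -3.8 7.4 | -54.3 -4.3 9.6 | -43.9 -6.8 12.1 | -33.2 -6.8 10.8 | -22.6 -6.7 9.2 | -12.1 -9.1 8.0 | -1.8 -8.5 5.8 | 7.7 -9.8 -0.6 | 17.6 -10.0 -0.9 | 27.7 -11.1 -2.4 | 37.5 -11.2 -3.1 | 47.6 -10.2 -5.1 | 57.5 -11.0 -6.9 | 67.5 -9.9 -8.0 | 76.9 -10.1 -7.1 | 86.6 -9.2 -7.0 | 96.2 -8.8 -7.5 | 106.0 -8.7 -9.6 | 115.6 -8.2 -7.7 | 125.1 -6.9 -7.4 | 134.8 -6.5 -3.7 | 145.1 -5.8 -1.1 | 155.7 -5.0 0.3 | 166.5 -2.9 1.0 | 178.0 -3.5 -4.1 | 188.2 -2.9 -6.2 | 198.2 -2.4 -8.3 | 208.1 -1.6 -7.2 | 
drag,a,b [ 6.039 -3.506 -3.065] amp 4.657043906748352 rms 0.5042952221018181
heavy side down at th = None
eq 138.8450107254195 unstable
eq 318.8450107254195 stable
```

```bash
{ python3 -m inch '[[[0,-3.5,-4.5,0,0,0],[0,-3.4,-4.5,0,0,0]]]'
python3 -m inch '[[[0,-3.7,-4,0,0,0],[0,-3.7,-4,0,0,0]]]'
python3 -m inch '[[[0,-4.3,-3.3,0,0,0],[0,-4.3,-3.3,0,0,0]]]'
python3 -m inch '[[[0,-4.8,-2.5,0,0,0],[0,-4.8,-2.5,0,0,0]]]' 
python3 -m inch '[[[0,-5.2,-1.6,0,0,0],[0,-5.2,-1.6,0,0,0]]]' 
python3 -m inch '[[[0,-5.4,-0.7,0,0,0],[0,-5.4,-0.7,0,0,0]]]' 
python3 -m inch '[[[0,-5.4,0.3,0,0,0],[0,-5.4,0.3,0,0,0]]]' 
python3 -m inch '[[[0,-5.3,1.2,0,0,0],[0,-5.3,1.2,0,0,0]]]' 
 } | tee -a log.txt >/dev/null; python3 fit.py
```

```text
centre x,z [0.514 0.141] r 0.06204345552230984
-103.7 -2.1 -0.2 | -93.7 -1.5 0.9 | -83.9 -3.5 4.8 | -74.0 -3.2 4.4 | -64.1 -3.8 7.4 | -54.2 -4.3 9.6 | -43.9 -6.8 12.1 | -33.2 -6.8 10.8 | -22.5 -6.7 9.1 | -12.1 -9.1 8.0 | -1.8 -8.5 5.8 | 7.7 -9.8 -0.6 | 17.7 -10.0 -0.9 | 27.8 -11.1 -2.4 | 37.5 -11.1 -3.1 | 47.6 -10.2 -5.1 | 57.6 -11.0 -6.9 | 67.5 -9.9 -8.0 | 76.9 -10.1 -7.1 | 86.6 -9.2 -7.0 | 96.2 -8.8 -7.5 | 106.0 -8.7 -9.6 | 115.6 -8.2 -7.7 | 125.1 -6.9 -7.4 | 134.8 -6.5 -3.7 | 145.1 -5.8 -1.1 | 155.6 -5.0 0.3 | 166.4 -2.9 1.0 | 177.9 -3.5 -4.1 | 188.2 -2.9 -6.2 | 198.2 -2.4 -8.3 | 208.1 -1.6 -7.2 | 218.8 -1.4 -5.7 | 228.8 -1.2 -5.0 | 238.8 -1.5 -5.2 | 248.7 -1.3 -7.2 | 258.7 -2.3 -8.3 | 268.5 -2.3 -10.1 | 278.3 -3.3 -11.4 | 287.9 -2.3 -14.3 | 
drag,a,b [ 6.006 -3.563 -3.059] amp 4.696065101117494 rms 0.5037987925958074
heavy side down at th = None
eq 139.349798201243 unstable
eq 319.349798201243 stable
```

```bash
{ python3 -m inch '[[[0,-4.9,3.3,0,0,0],[0,-4.9,3.2,0,0,0]]]'
python3 -m inch '[[[0,-4.7,3.2,0,0,0],[0,-4.7,3.2,0,0,0]]]'
python3 -m inch '[[[0,-4.1,3.9,0,0,0],[0,-4.1,3.9,0,0,0]]]'
 } | tee -a log.txt >/dev/null; python3 -m inch '[[[0,0,0,0,0,0],[0,0,0,0,0,0],[0,0,0,0,0,0]]]'; python3 fit.py | tail -5;python3 - <<'E'
from h import *
go([.6,.2,.2])
from plant import monitor
s=monitor.read_state();p=np.array(s["tool_pos"]);g=np.radians(-9.26)
x=p@[np.cos(g),np.sin(g),0];print("theta now (centre .514,.141)",np.degrees(np.arctan2(x-.514,p[2]-.141))%360)
E
```

```text
t: 25.0
tool_pos: [0.5146, 0.2142, 0.188]
orientation: [-1.131, 1.329, -1.326]
force: [-5.9, -1.9, 2.5]
opening: 0.0193
-103.7 -2.1 -0.2 | -93.7 -1.5 0.9 | -83.9 -3.5 4.8 | -74.0 -3.2 4.4 | -64.1 -3.8 7.4 | -54.2 -4.3 9.6 | -43.9 -6.8 12.1 | -33.2 -6.8 10.8 | -22.5 -6.7 9.1 | -12.1 -9.1 8.0 | -1.8 -8.5 5.8 | 7.7 -9.8 -0.6 | 17.7 -10.0 -0.9 | 27.8 -11.1 -2.4 | 37.5 -11.2 -3.1 | 47.6 -10.2 -5.1 | 57.6 -11.0 -6.9 | 67.5 -9.9 -8.0 | 76.9 -10.1 -7.1 | 86.6 -9.2 -7.0 | 96.2 -8.8 -7.5 | 106.0 -8.7 -9.6 | 115.6 -8.2 -7.7 | 125.1 -6.9 -7.4 | 134.8 -6.5 -3.7 | 145.1 -5.8 -1.1 | 155.6 -5.0 0.3 | 166.4 -2.9 1.0 | 177.9 -3.5 -4.1 | 188.2 -2.9 -6.2 | 198.2 -2.4 -8.3 | 208.1 -1.6 -7.2 | 218.8 -1.4 -5.7 | 228.8 -1.2 -5.0 | 238.8 -1.5 -5.2 | 248.7 -1.3 -7.2 | 258.7 -2.3 -8.3 | 268.5 -2.3 -10.1 | 278.3 -3.3 -11.4 | 287.9 -2.3 -14.3 | 297.1 -4.8 3.6 | 307.7 -4.8 3.1 | 318.2 -5.2 3.2 | 
drag,a,b [ 5.998 -3.568 -3.037] amp 4.685225502586901 rms 0.5066848774876628
heavy side down at th = None
eq 139.5992957736756 unstable
eq 319.59929577367564 stable
t 25.0 pos [0.5146 0.2142 0.188 ] az z -9.24 down [-3.1e-03 -1.0e-04 -1.0e+00]
shift tool mm [  0.3 -12.2  86.6] F [-5.85 -1.88  2.53] open 0.0193
theta now (centre .514,.141) 319.2109376609146
```

The mould is at 319°, where the fit says the heavy side points down. I'll take a last look before handing in.

Run:
```python
from h import *
from plant import optics
for n in ("scene","top"):
    c=optics.read_camera(n);cv2.imwrite(f"pics/{n}8.png",c["image"])
```

```text
(no output)
```

View pics/scene8.png

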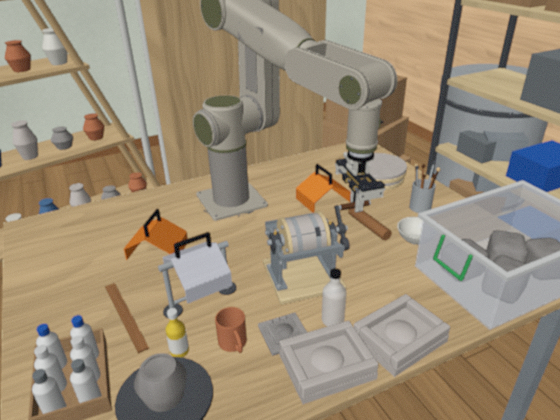

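View pics/top8.png

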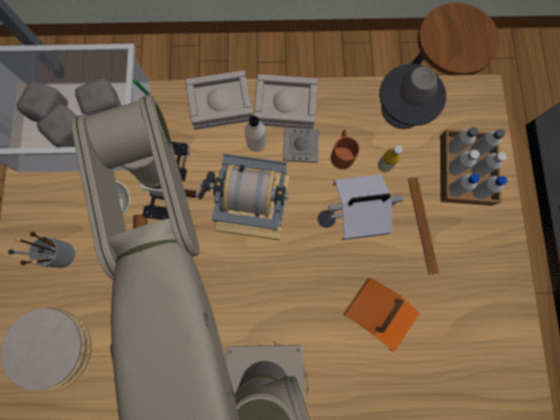

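The cover hangs straight on the rail (scene (200,265), top (367,205)), the bystanders are where they were, and the crank handle is gripped. I'm handing in.

```bash
python3 -c "
from plant import robot,monitor
print(robot.close_job()); s=monitor.read_state(); print(s['t'],s['tool_pos'],s['force'],s['opening'])"
```

```text
the job is handed in; nothing more can be done
None
the job is handed in; nothing more can be done
```

The job is handed in, at about 25 s of the 64 s allowed. The cover hangs astride the rail, let go. The mould is held with its heavy side down and the crank handle gripped. No verdict was given.

- **Cover:** I gripped it by its bar, lifted it off the turner, lowered it onto the rail and let go. In the pictures taken afterwards it hangs upright and centred on the bar. I judged this by eye and did not work out the ridge's position in numbers.
- **Turn:** I took the crank handle once round and on, about 430° in all, without letting go. The forces felt along the way fit a drag of 6.0 N (5.8 stated) plus a pull of 4.7 N from the casting (4 to 5 stated). They scatter about 0.5 N round that fit.
- **Heavy side:** The fit puts it straight down at a crank angle of 319.6°; the crank stands at 319.2°. The allowance is 23°.
- **Last checks:** The fingers hold the sleeve at 19 mm with a 35 N grip set, and the mould was standing still. None of the bystanders I could see had moved; the arm hid the rolling pin and bowl in the top view, but the other camera showed them roughly in place.
- **Disagreements:** The hand pushed sideways on the crank with up to about 14 N where my circle was 1 to 2 mm off. I corrected this as I went. The crank stood about 2 mm higher in the grip than I had reckoned.

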